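# Rack the transmitter modules in signal order

### The job

Move the four transmitter modules from the plywood carrier into the aluminium chassis, one to a slot, in signal order: the filter (three copper cans) in the slot beside the antenna socket, next to it the finned amplifier, then the small tin-plate modulator, and the grey power supply at the far end beside the mains inlet. Set each one down gently, without dropping it, standing upright and lengthwise on the floor of its slot.

Things in the scene. Friction and masses are not known exactly. Their poses are not given: they have to be found in the camera images.
- power_supply: Largest module: grey painted box, vent slits, black terminal strip on top. Loose, about 450 g; 100 mm long (own x), 34 thick (y), top 70 high. Centred on top a dark pull handle on two posts: bar 56 mm along x, 10 wide (y), 12 high, its middle 98 above the underside. Origin: centre of underside, z up. Starts in the carrier: like slots and pitch, floor 18 mm above the table
- modulator: Smallest module: plain tin-plate box, a small brass connector at each end of the top. Loose, about 200 g; 74 mm long (own x), 30 thick (y), top 56 high. Centred on top a dark pull handle on two posts: bar 56 mm along x, 10 wide (y), 12 high, its middle 84 above the underside. Origin: centre of underside, z up. Starts in the carrier: like slots and pitch, floor 18 mm above the table
- amplifier: Aluminium block with upright cooling fins along both sides (a comb from above). Loose, about 400 g; 90 mm long (own x), 34 thick (y), top 60 high. Centred on top a dark pull handle on two posts: bar 56 mm along x, 10 wide (y), 12 high, its middle 88 above the underside. Origin: centre of underside, z up. Starts in the carrier: like slots and pitch, floor 18 mm above the table
- filter: Three round upright copper cans (32 mm diameter) in a row on a copper foot plate. Loose, about 360 g; 98 mm long (own x), 32 thick (y), top 50 high. Centred on top a dark pull handle on two posts: bar 56 mm along x, 10 wide (y), 12 high, its middle 78 above the underside. Origin: centre of underside, z up. Starts in the carrier: like slots and pitch, floor 18 mm above the table
- slot_a: one of four like sheet-metal slots of the fixed aluminium chassis, in a row along their y, 54 mm pitch; the end slot at -y. Inside 116 mm long (own x) x 50 wide (y); thin partitions 36 mm high along both sides, 8 mm lips at both ends. Origin: centre of the slot's floor (21 mm above the table), z up
- slot_b: one of four like sheet-metal slots of the fixed aluminium chassis, in a row along their y, 54 mm pitch; next to slot_a, second from -y. Inside 116 mm long (own x) x 50 wide (y); thin partitions 36 mm high along both sides, 8 mm lips at both ends. Origin: centre of the slot's floor (21 mm above the table), z up
- slot_c: one of four like sheet-metal slots of the fixed aluminium chassis, in a row along their y, 54 mm pitch; third from -y, between slot_b and slot_d. Inside 116 mm long (own x) x 50 wide (y); thin partitions 36 mm high along both sides, 8 mm lips at both ends. Origin: centre of the slot's floor (21 mm above the table), z up
- slot_d: one of four like sheet-metal slots of the fixed aluminium chassis, in a row along their y, 54 mm pitch; the end slot at +y. Inside 116 mm long (own x) x 50 wide (y); thin partitions 36 mm high along both sides, 8 mm lips at both ends. Origin: centre of the slot's floor (21 mm above the table), z up
- antenna_block: fixed aluminium block at one end of the chassis, beside slot_a or slot_d (42 mm from that slot's centre); 100 mm (x) x 28 (y) x 40 high, with a round threaded steel antenna socket (16 mm diameter) rising 16 mm from its top. Origin: centre of underside. At the chassis's other end is a black block of that size with mains inlet and switch

How it is judged:
By the outcome, as a careful person would: the job done as asked, in the order asked, and still so for the second after the job is handed in, with the robot touching nothing.
It also fails if it takes over 131 s, if anything falls off the work surface, if the arm or the gripper's body presses on something with over 40 N, if the wrist force passes 120 N, or if a joint passes its speed limit or range.

### The arm

A 6-joint arm with a two-finger parallel gripper is mounted at the origin on the work surface. World frame = base frame: x ahead of the robot, y to its left, z up, the work surface at z = 0. Lengths are in m, angles in degrees, forces in N, time in s.
With the tool pointing down it reaches from about 0.35 to 0.875 m from the base axis. Payload 4.2 kg.
Tool frame: the origin (TCP) lies midway between the tips of the shut fingers; the grasp point (between the pads) lies 19 mm behind it (r.pinch_z is the distance from the TCP to the grasp point, in m); z points along the fingers, y is the line along which they close (so a half turn about z gives the same grasp; the last joint's range is limited). The gripper opens to 87 mm and grips with 3 to 60 N. Pads are 19 mm wide; open, the fingers measure 117 mm over their backs; the gripper's body (75 mm by 190 mm) begins 51 mm behind the grasp point.
Start: joints at [-58.121, 22.042, 0.453, 0, -68.411, -14.817], TCP at [0.183, -0.597, 0.223] pointing down, gripper open.
Joint ranges: [-179.83, 179.83], [-69.29, 118.12], [-61.27, 80.66], [-181.25, 117.63], [-171.15, -9.14], [-177.46, 177.46]. Speed limits (degrees/s): [159.86, 159.86, 180, 180, 180, 180].

### API

Orientations are given as a 3x3 rotation matrix whose columns are the frame's x, y, z axes.
In Python, from station import r, imaging, models gives the robot as it stands. The module is installed in compiled form; this text tells all that it offers.
- The arm moves only by the tool apply_moves, never from a script. Its argument "moves" is a list of rows, each a list of 2 entries, a list of its own where there are three numbers: the shift along the tool's x, y, z in m, then the turn about the tool's z in degrees. A call has 1 to 5 rows; each row shifts and turns the commanded pose from where the row before left it, along the tool's axes as they then stand; what a row does not reach is not made up. A row lasts 1/12 s, in which the tool goes at most 41.7 mm and 7.16 degrees, less where a joint would pass 70% of its speed; a pose out of reach is approached as far as the arm can. A call is refused whole if a number of a shift passes 0.0417 or a number of a turn 7.16, either way. A call with a gripper value outside its range is refused whole. "hand" is the finger opening in m, from 0 to 0.087, set as the call begins (left out, the last holds). The fingers move at their own pace and stop on an object; the grip force is fixed at half the most. Time passes only in rows, so rows that do not move let the fingers close. It gives the time, the measured TCP pose, the force, the opening and the grip force at its end, in the units of the state.
- r.sense(): the state, without advancing time (a new reading comes with each control period).
- imaging.capture(name): name is "scene" or "top" or "wrist"; returns a dict with "frame" (400x640x3 uint8, blue, green, red), "intrinsics" (3x3 intrinsics, pixels), "eye" and "orientation" of the camera in the world. Camera axes: x right, y down, z forward; pixel columns grow to the right and rows downward; lengths in m; the calibration is good to about 2 mm. The wrist camera is an equidistant fisheye: a pixel r from the principal point sees the ray r / f radians off the axis. A picture is of the moment at which its call begins. There is no depth.
- r.finish_job(): hands the job in; it is judged then, once.
Trained networks look in a picture, given as the dict that the camera call returned (one of the last four; its "shot" number tells which), for a name from the list of things; names that differ only in an ending like _2 or _b are one class to them, and where a whole thing is asked for, a point or a joint stands for the part that bears it (a point fixed in the world has none). Each returns a list of dicts, best first, with "confidence" (0 to 1); they miss things now and then, are a little off and sometimes report something else, mostly with a low value. They report only what shows in the picture. A call takes as long as a camera call.
- models.cut_out(picture, target): "region" (400x640 bool, what is visible of it) and "extent" ([left, top, width, height] as shares, 0 to 1, of the picture: columns of its width, rows of its height, round what is visible of it).
- models.place_of(picture, target): "at" ([column, row] as shares, 0 to 1, of the picture: columns of its width, rows of its height: a listed point, or the origin of a listed thing).
The state is a dict: "time_s": time; "joints": joint angles; "joint_velocities": joint speeds; "effort": joint torques, N m; "tcp_pos": TCP position; "ee_rot": TCP orientation; "wrist_force": force on the tool from outside, world axes, zero at the start; "moment": the same for the moment, N m; "gripper_width": opening from 0.0 (shut) to 1.0 (fully open); "gripper_force": force on a finger pad.
Only numpy, scipy, OpenCV 4.12 (cv2) and the standard library are available. Lean on these libraries where they do the work, as an engineer would, in place of code of your own. Each camera call takes 0.05 s, during which the arm holds its last target. There are 200 camera calls.

## Working session

There is one attempt and no reset: what is moved stays moved. The work goes in short steps, Python scripts to look and compute and a tool call to move; the robot and the scene stay as the last step left them, time stands still between calls to the robot, and variables do not carry over. Pictures are saved under pics/ and viewed, at most 14 in all, crops included, and the job is handed in when it is done.

Besides the shell and the picture viewer there is one more tool, called after "Emit:" as a command line: name --argument value ..., lists and objects as JSON in quotes. apply_moves: Moves the arm, as the interface text tells. Its arguments: {"type":"object","properties":{"moves":{"type":"array"},"hand":{"type":"number"}},"required":["moves"]}

```bash
mkdir -p pics
cat > h.py <<'E'
import numpy as np, cv2
from station import r, imaging, models
def px2w(c,uv,z):
    K=np.array(c["intrinsics"]);R=np.array(c["orientation"]);e=np.array(c["eye"])
    d=R@np.linalg.solve(K,[uv[0],uv[1],1.0]); return e+d*(z-e[2])/d[2]
def w2px(c,p):
    K=np.array(c["intrinsics"]);R=np.array(c["orientation"]);e=np.array(c["eye"])
    q=K@(R.T@(np.array(p)-e)); return q[:2]/q[2]
E
python3 - <<'E'
from h import *
s=r.sense();print(s["time_s"],s["tcp_pos"],np.round(s["ee_rot"],3).tolist())
for n in ["top","scene"]:
    c=imaging.capture(n);cv2.imwrite(f"pics/{n}0.png",c["frame"])
    print(n,np.round(c["eye"],3),np.round(c["orientation"],3).tolist(),np.array(c["intrinsics"]).tolist())
    for t in ["power_supply","modulator","amplifier","filter","slot_a","antenna_block"]:
        z={"power_supply":.018,"modulator":.018,"amplifier":.018,"filter":.018,"slot_a":.021}.get(t,0)
        for d in models.place_of(c,t)[:5]:
            uv=np.array(d["at"])*[640,400];print(t,round(d["confidence"],2),np.round(uv,1),np.round(px2w(c,uv,z),4))
E
```

```text
0.0 [ 0.18322675 -0.59690904  0.2214659 ] [[-0.956, -0.293, -0.001], [-0.293, 0.956, 0.002], [0.0, 0.002, -1.0]]
top [ 0.408 -0.001  0.91 ] [[0.017, -0.987, 0.159], [-1.0, -0.02, -0.019], [0.022, -0.159, -0.987]] [[453.7778824625422, 0.0, 324.32787209218696], [0.0, 453.7778824625422, 201.495549661147], [0.0, 0.0, 1.0]]
power_supply 0.75 [243.9 203.1] [0.5448 0.1413 0.018 ]
modulator 0.77 [268.5 211.1] [0.5298 0.0921 0.018 ]
modulator 0.22 [189.8 196.9] [0.555  0.2486 0.018 ]
amplifier 0.95 [215.9 200.3] [0.5492 0.1969 0.018 ]
filter 0.91 [187.9 196.5] [0.5557 0.2525 0.018 ]
slot_a 0.87 [373.9 219.1] [ 0.5176 -0.1167  0.021 ]
slot_a 0.81 [398.2 225.9] [ 0.5051 -0.1649  0.021 ]
slot_a 0.64 [428.9 229. ] [ 0.5001 -0.2258  0.021 ]
slot_a 0.57 [453.  235.8] [ 0.4875 -0.2732  0.021 ]
antenna_block 0.98 [473.8 241. ] [ 0.4797 -0.3216  0.    ]
scene [ 1.073 -0.364  0.681] [[0.555, 0.593, -0.583], [0.831, -0.381, 0.405], [0.018, -0.709, -0.705]] [[385.1440789202466, 0.0, 315.0520073305481], [0.0, 385.1440789202466, 197.52164878840287], [0.0, 0.0, 1.0]]
power_supply 0.7 [359.3 183.9] [0.5444 0.1386 0.018 ]
amplifier 0.63 [381.7 177.8] [0.5575 0.202  0.018 ]
amplifier 0.59 [245.7 221. ] [ 0.5022 -0.1595  0.018 ]
filter 0.88 [398.1 169.1] [0.5545 0.2616 0.018 ]
slot_a 0.96 [243.8 222.9] [ 0.5077 -0.1666  0.021 ]
slot_a 0.88 [222.5 229.3] [ 0.4992 -0.2148  0.021 ]
slot_a 0.71 [198.3 238.3] [ 0.4944 -0.2696  0.021 ]
slot_a 0.56 [267.9 213.4] [ 0.5114 -0.1065  0.021 ]
antenna_block 0.84 [178.9 243.8] [ 0.4676 -0.3084  0.    ]
```

Run:
```python
import cv2
a=cv2.imread("pics/top0.png")[130:310,140:540]
cv2.imwrite("pics/top0c.png",cv2.resize(a,None,fx=2,fy=2,interpolation=cv2.INTER_CUBIC))
b=cv2.imread("pics/scene0.png")[90:320,120:470]
cv2.imwrite("pics/scene0c.png",cv2.resize(b,None,fx=2.2,fy=2.2,interpolation=cv2.INTER_CUBIC))
```

```text
(no output)
```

View pics/top0c.png

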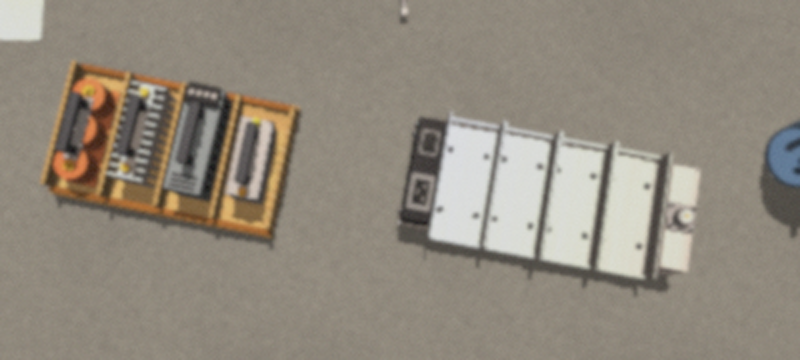

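View pics/scene0c.png

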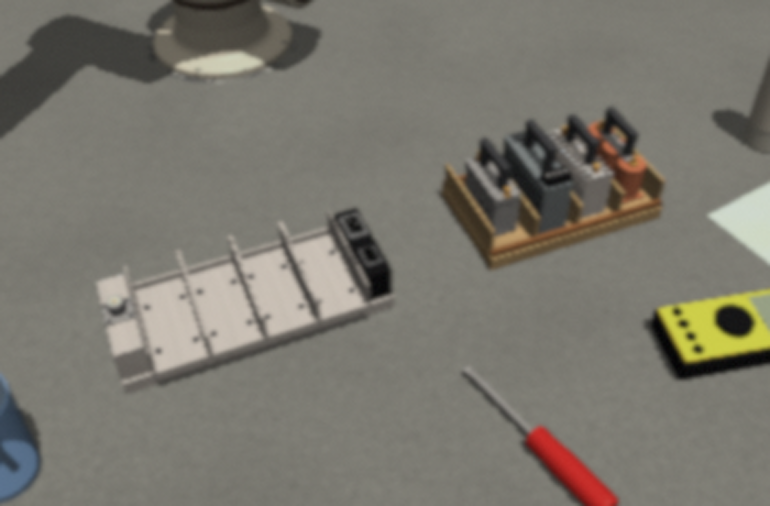

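The crops show the antenna socket at the chassis's right (-y) end in the top view (crop 683,215) and the mains block at its left (425,170). In the carrier from +y to -y are the filter, amplifier, power supply and modulator, with dark bars near (75,123), (130,125), (190,130) and (250,155). Next I measure the bars and the chassis precisely.

Run:
```python
from h import *
c=imaging.capture("top");f=c["frame"];g=f.max(2)
zt={"filter":.102,"amplifier":.112,"power_supply":.122,"modulator":.108}
seed={"filter":(75,123),"amplifier":(130,125),"power_supply":(190,130),"modulator":(250,155)}
for t,s in seed.items():
    u,v=s[0]/2+140,s[1]/2+130
    m=(g<75).astype(np.uint8)
    w=np.zeros_like(m);w[int(v)-24:int(v)+24,int(u)-12:int(u)+12]=1
    n,l,st,ce=cv2.connectedComponentsWithStats(m*w)
    k=min(range(1,n),key=lambda i:np.hypot(*(ce[i]-[u,v]))-st[i,4]/20)
    yy,xx=np.where(l==k)
    P=np.array([px2w(c,(x,y),zt[t])[:2] for x,y in zip(xx,yy)],np.float32)
    rc=cv2.minAreaRect(P*1000);print(t,len(P),"mean",P.mean(0),"rect",np.round(rc[0],1),np.round(rc[1],1),round(rc[2],1))
    C=np.cov(P.T);e,V=np.linalg.eigh(C);a=V[:,1]*np.sign(V[0,1]);print("  axis deg",np.degrees(np.arctan2(a[1],a[0])))
print("slots")
for n in ["top","scene"]:
  if n=="scene": c=imaging.capture(n)
  for d in models.cut_out(c,"slot_a")[:6]:
    yy,xx=np.where(d["region"]);P=np.array([px2w(c,(x,y),.021)[:2] for x,y in zip(xx,yy)],np.float32)
    rc=cv2.minAreaRect(P*1000);print(n,round(d["confidence"],2),len(P),np.round(rc[0],1),np.round(rc[1],1),round(rc[2],1))
# enlarged crops
c=imaging.capture("top")
a=c["frame"][150:260,155:295];b=c["frame"][180:280,335:495]
cv2.imwrite("pics/car.png",cv2.resize(a,None,fx=5,fy=5,interpolation=cv2.INTER_CUBIC))
cv2.imwrite("pics/cha.png",cv2.resize(b,None,fx=5,fy=5,interpolation=cv2.INTER_CUBIC))
```

```text
filter 95 mean [0.5482557  0.24857803] rect [548.8 247.2] [11.3 49.7] 80.6
  axis deg -9.82242899712262
amplifier 62 mean [0.5465807  0.19268698] rect [545.6 191.9] [ 7.4 50.8] 78.8
  axis deg -10.895685440815585
power_supply 134 mean [0.5483227  0.13640667] rect [542.3 133.8] [62.4 23.1] 1.1
  axis deg -8.658052495470338
modulator 5 mean [0.5428511  0.08626791] rect [542.9  86.3] [7.3 0. ] 2.1
  axis deg 2.1279984220268977
slots
top 0.96 1793 [ 505.5 -171.9] [ 58.6 126.3] 81.0
top 0.86 1903 [ 516.4 -115.3] [ 60.9 128.6] 80.6
top 0.73 1795 [ 488.  -282.3] [ 56.6 127.1] 80.5
top 0.68 1788 [ 496.7 -226.4] [ 57.6 127.4] 79.9
scene 0.89 1248 [ 486.9 -268.9] [ 58.5 136.1] 79.9
scene 0.8 1105 [ 494.4 -212. ] [ 57.3 132.8] 80.5
scene 0.64 1095 [ 496.4 -154.7] [ 58.9 150.1] 78.8
scene 0.6 1075 [508.4 -99.6] [ 59.5 152.3] 78.4
```

View pics/cha.png

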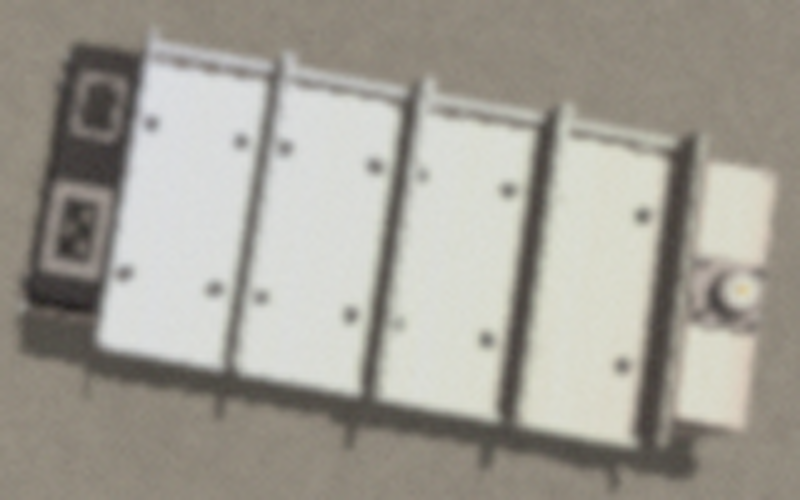

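View pics/car.png

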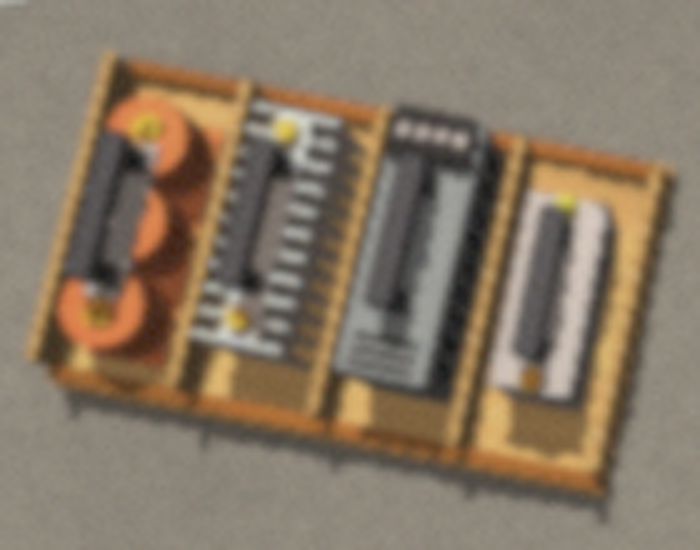

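Run:
```python
from h import *
c=imaging.capture("top")
Q=lambda p,o:(p[0]/5-.4+o[0],p[1]/5-.4+o[1])
for t,p,z in [("filter",(97,206),.099),("amplifier",(250,216),.109),("power_supply",(399,232),.119),("modulator",(545,282),.105)]:
    print(t,np.round(px2w(c,Q(p,(155,150)),z),4))
for p in [(182.5,207.5),(318,232),(453.5,257)]: print(np.round(px2w(c,Q(p,(335,180)),.021),4))
for a,b in [((152,125),(124,273)),((240,142),(214,290)),((375,167),(350,315)),((642,216),(622,365))]:
    A,B=[px2w(c,Q(p,(335,180)),.021)[:2] for p in(a,b)];d=A-B;print(np.round((A+B)/2,4),np.linalg.norm(d),np.degrees(np.arctan2(d[1],d[0])))
print("sock",px2w(c,Q((738,290),(335,180)),.056))
w=imaging.capture("wrist");s=r.sense();print(np.round(w["eye"],4),np.round(w["orientation"],3).tolist(),w["intrinsics"])
```

```text
filter [0.5522 0.2551 0.099 ]
amplifier [0.548  0.1975 0.109 ]
power_supply [0.5416 0.1424 0.119 ]
modulator [0.5269 0.0921 0.105 ]
[ 0.5135 -0.1112  0.021 ]
[ 0.5048 -0.1649  0.021 ]
[ 0.496  -0.2185  0.021 ]
[ 0.5167 -0.0936] 0.060098416240481456 -10.41097529734292
[ 0.5106 -0.1289] 0.05992535688975226 -10.034377162042958
[ 0.5018 -0.1825] 0.059828540481419105 -10.21748540064179
[ 0.4842 -0.2891] 0.059801191664489675 -9.397579857457757
sock [ 0.48200766 -0.31819774  0.056     ]
[ 0.1171 -0.6179  0.3853] [[-0.293, 0.925, 0.24], [0.956, 0.284, 0.075], [0.001, 0.251, -0.968]] [[309.70691629   0.         319.48925725]
 [  0.         309.70691629 206.79480672]
 [  0.           0.           1.        ]]
```

Chassis pitch measures 54.3 mm and its axis −9.9°, which matches the given sizes. I go to above the filter.

Emit:
apply_moves --moves '[[[0,0,-0.002],6.7],[[0,0,-0.002],6.7],[[0,0,-0.002],6.7],[[0,0,-0.002],6.7],[[-0.009,0.0376,0],0]]' --hand 0.034

```text
time_s: 1.47
tcp_pos: [0.1976, -0.5656, 0.2297]
ee_rot: [[-0.984, 0.177, -0.001], [0.177, 0.984, -0.002], [0.001, -0.002, -1.0]]
wrist_force: [3.5, -0.2, -0.2]
gripper_width: 0.707
gripper_force: 0.0
```

Emit:
apply_moves --moves '[[[-0.009,0.0376,0],0],[[-0.009,0.0376,0],0],[[-0.009,0.0376,0],0],[[-0.009,0.0376,0],0],[[-0.009,0.0376,0],0]]'

```text
time_s: 1.88
tcp_pos: [0.2751, -0.3827, 0.2307]
ee_rot: [[-0.986, 0.17, 0.0], [0.17, 0.986, -0.0], [-0.0, -0.0, -1.0]]
wrist_force: [2.0, 1.1, 0.2]
gripper_width: 0.41
gripper_force: 0.0
```

Emit:
apply_moves --moves '[[[-0.009,0.0376,0],0],[[-0.009,0.0376,0],0],[[-0.009,0.0376,0],0],[[-0.009,0.0376,0],0],[[-0.009,0.0376,0],0]]'

```text
time_s: 2.3
tcp_pos: [0.3513, -0.2049, 0.231]
ee_rot: [[-0.986, 0.169, 0.001], [0.169, 0.986, -0.0], [-0.001, -0.0, -1.0]]
wrist_force: [1.6, -0.1, -0.4]
gripper_width: 0.389
gripper_force: 0.0
```

Emit:
apply_moves --moves '[[[-0.009,0.0376,0],0],[[-0.009,0.0376,0],0],[[-0.009,0.0376,0],0],[[-0.009,0.0376,0],0],[[-0.009,0.0376,0],0]]'

```text
time_s: 2.72
tcp_pos: [0.4274, -0.0269, 0.2311]
ee_rot: [[-0.986, 0.169, 0.001], [0.169, 0.986, 0.0], [-0.001, 0.001, -1.0]]
wrist_force: [1.7, 0.1, -0.6]
gripper_width: 0.389
gripper_force: 0.0
```

Emit:
apply_moves --moves '[[[-0.009,0.0376,0],0],[[-0.009,0.0376,0],0],[[-0.009,0.0376,0],0],[[-0.009,0.0376,0],0],[[0,0,0],0]]'

```text
time_s: 3.13
tcp_pos: [0.4908, 0.1183, 0.2304]
ee_rot: [[-0.986, 0.164, 0.002], [0.164, 0.986, 0.001], [-0.002, 0.001, -1.0]]
wrist_force: [0.7, -0.9, 0.5]
gripper_width: 0.387
gripper_force: 0.0
```

```bash
cat >> h.py <<'E'
def fpx2w(c,uv,z):
    K=np.array(c["intrinsics"]);R=np.array(c["orientation"]);e=np.array(c["eye"])
    p=np.array([uv[0]-K[0,2],uv[1]-K[1,2]])/K[0,0];th=np.hypot(*p)
    d=np.r_[p/th*np.sin(th),np.cos(th)] if th>0 else np.array([0,0,1.]);d=R@d
    return e+d*(z-e[2])/d[2]
def fw2px(c,p):
    K=np.array(c["intrinsics"]);R=np.array(c["orientation"]);e=np.array(c["eye"])
    q=R.T@(np.array(p)-e);th=np.arctan2(np.hypot(q[0],q[1]),q[2])
    return K[:2,2]+K[0,0]*th*q[:2]/np.hypot(q[0],q[1])
def bar(cx,cy,z,ang=-9.9):
    a=np.radians(ang);X=np.array([np.cos(a),np.sin(a)]);Y=np.array([-X[1],X[0]])
    return [np.r_[np.array([cx,cy])+i*.028*X+j*.005*Y,z] for i,j in((-1,-1),(-1,1),(1,1),(1,-1))]
def delta(tgt):
    s=r.sense();return np.round(np.array(s["ee_rot"]).T@(np.array(tgt)-s["tcp_pos"]),4)
E
python3 - <<'E'
from h import *
c=imaging.capture("wrist");np.save("w1.npy",c,allow_pickle=True)
G={"filter":(.5522,.2551,.102),"amplifier":(.548,.1975,.112),"power_supply":(.5416,.1424,.122),"modulator":(.5269,.0921,.108)}
f=c["frame"].copy()
us=[]
for t,(x,y,z) in G.items():
    p=np.array([fw2px(c,q) for q in bar(x,y,z)]);us.append(p)
    print(t,np.round(p.mean(0)))
p=np.concatenate(us);x0,y0=np.maximum(p.min(0)-30,0).astype(int);x1,y1=np.minimum(p.max(0)+30,[640,400]).astype(int)
k=min(800/(x1-x0),600/(y1-y0));print(x0,y0,x1,y1,k)
im=cv2.resize(f[y0:y1,x0:x1],None,fx=k,fy=k,interpolation=cv2.INTER_CUBIC)
for q in us: cv2.polylines(im,[((q+.5-[x0,y0])*k).astype(np.int32)],True,(0,255,0),1)
cv2.imwrite("pics/w1.png",im)
E
```

```text
filter [455. 235.]
amplifier [407. 244.]
power_supply [353. 251.]
modulator [299. 240.]
263 180 492 308 3.493449781659389
```

View pics/w1.png

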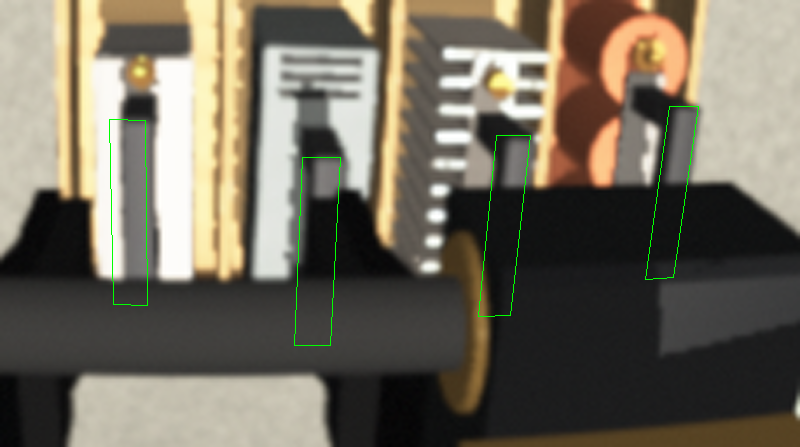

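The wrist view confirms the bar estimates: overlays meet the bar ends within about 2 mm (filter at 683,107; amplifier 515,137; supply 325,157; modulator 133,120).

```bash
python3 -c "
from h import *
print(delta((.5522,.2551,.077)),r.sense()['time_s'])"
```

```text
[-0.0393  0.1476  0.1531] 3.1833
```

Emit:
apply_moves --moves '[[[-0.0098,0.0369,0],0],[[-0.0098,0.0369,0],0],[[-0.0098,0.0369,0],0],[[-0.0098,0.0369,0],0],[[0,0,0],0]]'

```text
time_s: 3.6
tcp_pos: [0.5537, 0.2561, 0.2293]
ee_rot: [[-0.986, 0.167, 0.001], [0.167, 0.986, 0.001], [-0.001, 0.001, -1.0]]
wrist_force: [0.2, -0.6, -0.7]
gripper_width: 0.394
gripper_force: 0.0
```

Emit:
apply_moves --moves '[[[0,0,0.035],0],[[0,0,0.03],0],[[0,0,0.02],0],[[0,0,0],0],[[0,0,0],0]]'

```text
time_s: 4.02
tcp_pos: [0.5513, 0.2509, 0.1452]
ee_rot: [[-0.986, 0.17, -0.001], [0.17, 0.986, -0.002], [0.001, -0.002, -1.0]]
wrist_force: [1.1, 0.8, 1.0]
gripper_width: 0.391
gripper_force: 0.0
```

Run:
```python
from h import *
print(delta((.5522,.2551,.077)),r.sense()['tcp_pos'],r.sense()['time_s'])
c=imaging.capture("top");cv2.imwrite("pics/t1.png",cv2.resize(c["frame"][110:260,140:340],None,fx=3,fy=3))
```

```text
[-0.0002  0.0045  0.0682] [0.55132209 0.25086832 0.1452192 ] 4.0167
```

Emit:
apply_moves --moves '[[[0,0.0045,0.01],0],[[0,0,0.02],0],[[0,0,0.02],0],[[0,0,0.018],0],[[0,0,0],0]]'

```text
time_s: 4.48
tcp_pos: [0.5508, 0.2557, 0.0749]
ee_rot: [[-0.985, 0.17, -0.004], [0.17, 0.985, -0.002], [0.004, -0.003, -1.0]]
wrist_force: [-0.6, -1.2, 0.1]
gripper_width: 0.389
gripper_force: 0.0
```

Emit:
apply_moves --moves '[[[0,0,0],0],[[0,0,0],0],[[0,0,0],0],[[0,0,0],0],[[0,0,0],0]]' --hand 0

```text
time_s: 4.9
tcp_pos: [0.5529, 0.2569, 0.0788]
ee_rot: [[-0.986, 0.169, 0.002], [0.169, 0.986, 0.001], [-0.002, 0.002, -1.0]]
wrist_force: [-0.9, -0.1, 2.5]
gripper_width: 0.114
gripper_force: 30.0
```

Emit:
apply_moves --moves '[[[0,0,0],0],[[0,0,0],0],[[0,0,0],0],[[0,0,0],0],[[0,0,0],0]]'

```text
time_s: 5.32
tcp_pos: [0.5529, 0.2569, 0.0788]
ee_rot: [[-0.986, 0.169, 0.002], [0.169, 0.986, 0.001], [-0.002, 0.001, -1.0]]
wrist_force: [-2.2, -0.7, 4.3]
gripper_width: 0.108
gripper_force: 30.0
```

Emit:
apply_moves --moves '[[[0,0,-0.01],0],[[0,0,-0.03],0],[[0,0,-0.04],0],[[0,0,-0.04],0],[[0,0,-0.035],0]]'

```text
time_s: 5.73
tcp_pos: [0.5517, 0.2562, 0.2341]
ee_rot: [[-0.986, 0.169, -0.001], [0.169, 0.986, -0.0], [0.001, -0.001, -1.0]]
wrist_force: [0.4, 0.8, -3.8]
gripper_width: 0.11
gripper_force: 30.0
```

Emit:
apply_moves --moves '[[[0,-0.01,-0.005],0],[[-0.001,-0.02,0],0],[[-0.001,-0.03,0],0],[[-0.002,-0.035,0],0],[[-0.002,-0.035,0],0]]'

```text
time_s: 6.15
tcp_pos: [0.5344, 0.1259, 0.2357]
ee_rot: [[-0.986, 0.169, -0.004], [0.169, 0.986, -0.001], [0.004, -0.001, -1.0]]
wrist_force: [0.5, 0.8, -3.7]
gripper_width: 0.115
gripper_force: 30.0
```

Emit:
apply_moves --moves '[[[-0.002,-0.035,0],0],[[-0.002,-0.035,0],0],[[-0.002,-0.035,0],0],[[-0.002,-0.035,0],0],[[-0.002,-0.035,0],0]]'

```text
time_s: 6.57
tcp_pos: [0.5145, -0.0484, 0.236]
ee_rot: [[-0.986, 0.17, -0.004], [0.17, 0.986, 0.001], [0.004, -0.0, -1.0]]
wrist_force: [0.6, -0.0, -3.0]
gripper_width: 0.112
gripper_force: 30.0
```

Emit:
apply_moves --moves '[[[-0.002,-0.035,0],0],[[-0.002,-0.035,0],0],[[-0.002,-0.035,0],0],[[-0.002,-0.035,0],0],[[0,-0.03,0],0]]'

```text
time_s: 6.98
tcp_pos: [0.4939, -0.2173, 0.2359]
ee_rot: [[-0.985, 0.17, -0.003], [0.17, 0.985, 0.001], [0.003, 0.001, -1.0]]
wrist_force: [1.3, -1.5, -4.9]
gripper_width: 0.11
gripper_force: 30.0
```

Emit:
apply_moves --moves '[[[0,-0.02,0],0],[[0,-0.01,0],0],[[0,0,0],0],[[0,0,0],0],[[0,0,0],0]]'

```text
time_s: 7.4
tcp_pos: [0.4903, -0.2443, 0.2369]
ee_rot: [[-0.986, 0.169, -0.001], [0.169, 0.986, 0.001], [0.001, 0.001, -1.0]]
wrist_force: [0.6, 0.2, -4.0]
gripper_width: 0.11
gripper_force: 30.0
```

Run:
```python
from h import *
print(delta((.4868,-.2718,.0818)),r.sense()['tcp_pos'],r.sense()['time_s'])
c=imaging.capture("top");cv2.imwrite("pics/t1.png",cv2.resize(c["frame"][110:310,140:540],None,fx=2,fy=2))
```

```text
[-0.0014 -0.0278  0.1551] [ 0.49030149 -0.24430805  0.23689995] 7.4
```

View pics/t1.png

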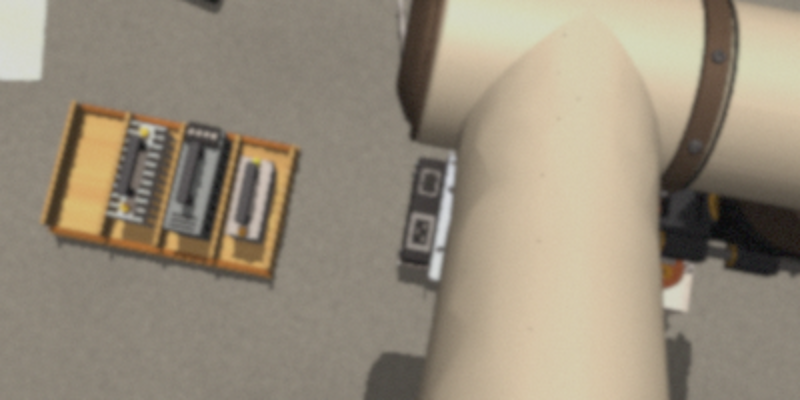

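The filter has been lifted out of the carrier and its slot there (crop 85,165) is empty. The arm hides the chassis from this camera. I lower to just above the floor.

Emit:
apply_moves --moves '[[[-0.001,-0.014,0],0],[[0,-0.014,0],0],[[0,0,0],0],[[0,0,0.02],0],[[0,0,0.03],0]]'

```text
time_s: 7.87
tcp_pos: [0.4896, -0.2729, 0.1905]
ee_rot: [[-0.986, 0.167, 0.009], [0.167, 0.986, -0.003], [-0.009, -0.001, -1.0]]
wrist_force: [0.8, -0.5, -4.1]
gripper_width: 0.111
gripper_force: 30.0
```

Emit:
apply_moves --moves '[[[0,0,0.02],0],[[0,0,0.01],0],[[0,0,0],0],[[0,0,0],0],[[0,0,0],0]]'

```text
time_s: 8.28
tcp_pos: [0.4883, -0.2731, 0.1593]
ee_rot: [[-0.986, 0.168, 0.003], [0.168, 0.986, -0.001], [-0.003, -0.001, -1.0]]
wrist_force: [0.3, 0.6, -4.3]
gripper_width: 0.111
gripper_force: 30.0
```

Run:
```python
from h import *
print(delta((.4868,-.2718,.0818)),r.sense()['tcp_pos'],r.sense()['time_s'])
c=imaging.capture("scene");cv2.imwrite("pics/s1.png",cv2.resize(c["frame"][90:320,120:470],None,fx=2,fy=2))
```

```text
[0.002  0.0011 0.0775] [ 0.48831044 -0.27312728  0.15930836] 8.2833
```

View pics/s1.png

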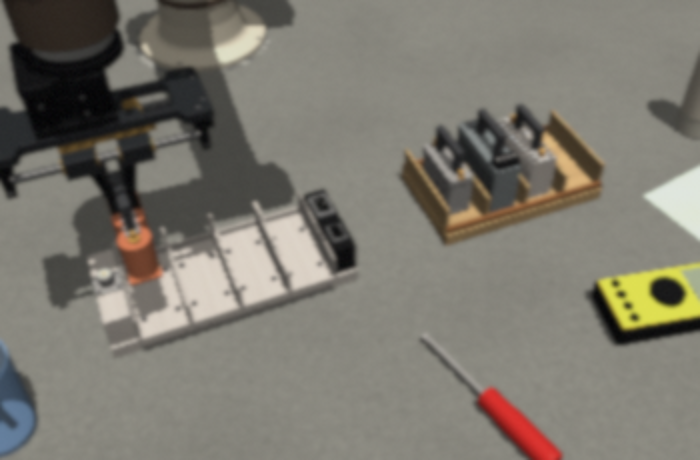

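The filter hangs upright over the antenna-end slot (135,245). I lower it, creeping the last few millimetres.

Emit:
apply_moves --moves '[[[0.001,0.001,0.02],0],[[0.001,0,0.025],0],[[0,0,0.015],0],[[0,0,0.01],0],[[0,0,0],0]]'

```text
time_s: 8.75
tcp_pos: [0.4844, -0.2715, 0.0864]
ee_rot: [[-0.986, 0.169, -0.002], [0.169, 0.986, 0.001], [0.002, 0.0, -1.0]]
wrist_force: [-1.3, -0.7, -3.8]
gripper_width: 0.115
gripper_force: 30.0
```

Emit:
apply_moves --moves '[[[0,0,0],0],[[0,0,0.002],0],[[0,0,0.002],0],[[0,0,0],0],[[0,0,0],0]]'

```text
time_s: 9.17
tcp_pos: [0.4853, -0.2718, 0.0841]
ee_rot: [[-0.986, 0.169, 0.001], [0.169, 0.986, -0.0], [-0.001, -0.0, -1.0]]
wrist_force: [0.3, 0.1, -3.6]
gripper_width: 0.113
gripper_force: 30.0
```

Run:
```python
from h import *
s=r.sense();print(delta((.4868,-.2718,.0818)),s['tcp_pos'],s['wrist_force'],s['time_s'])
```

```text
[-0.0015  0.0002  0.0023] [ 0.48532268 -0.27177557  0.08409866] [ 0.26590319  0.09869441 -3.61439008] 9.1667
```

Emit:
apply_moves --moves '[[[0,0,0.0015],0],[[0,0,0],0],[[0,0,0.0007],0],[[0,0,0],0],[[0,0,0],0]]'

```text
time_s: 9.58
tcp_pos: [0.485, -0.2718, 0.0818]
ee_rot: [[-0.986, 0.169, 0.0], [0.169, 0.986, -0.0], [-0.0, -0.0, -1.0]]
wrist_force: [-0.9, 0.0, 0.7]
gripper_width: 0.111
gripper_force: 30.0
```

Emit:
apply_moves --moves '[[[0,0,0.0006],0],[[0,0,0],0],[[0,0,0],0]]'

```text
time_s: 9.83
tcp_pos: [0.485, -0.2719, 0.0817]
ee_rot: [[-0.986, 0.169, 0.0], [0.169, 0.986, -0.001], [-0.0, -0.001, -1.0]]
wrist_force: [-3.1, 0.5, 4.6]
gripper_width: 0.114
gripper_force: 30.0
```

The filter is on the floor (force flipped to +4.6 N at the predicted height). I release it and go to the amplifier.

Emit:
apply_moves --moves '[[[0,0,0],0],[[0,0,0],0],[[0,0,0],0],[[0,0,-0.01],0],[[0,0,-0.025],0]]' --hand 0.034

```text
time_s: 10.25
tcp_pos: [0.483, -0.2709, 0.1133]
ee_rot: [[-0.985, 0.17, -0.007], [0.17, 0.985, 0.002], [0.007, 0.001, -1.0]]
wrist_force: [-0.2, -0.2, 0.1]
gripper_width: 0.363
gripper_force: 0.0
```

Emit:
apply_moves --moves '[[[0,0,-0.04],0],[[0,0,-0.04],0],[[0,0,-0.035],0],[[0.001,0.02,0],0],[[0.0014,0.039,0],0]]'

```text
time_s: 10.67
tcp_pos: [0.4942, -0.215, 0.2344]
ee_rot: [[-0.985, 0.174, 0.007], [0.174, 0.985, -0.002], [-0.008, -0.001, -1.0]]
wrist_force: [2.2, 1.0, -1.0]
gripper_width: 0.386
gripper_force: 0.0
```

Emit:
apply_moves --moves '[[[0.0014,0.039,0],0],[[0.0014,0.039,0],0],[[0.0014,0.039,0],0],[[0.0014,0.039,0],0],[[0.0014,0.039,0],0]]'

```text
time_s: 11.08
tcp_pos: [0.5189, -0.0178, 0.2318]
ee_rot: [[-0.986, 0.169, 0.002], [0.169, 0.986, 0.0], [-0.002, 0.001, -1.0]]
wrist_force: [1.3, -0.5, -0.6]
gripper_width: 0.39
gripper_force: 0.0
```

Emit:
apply_moves --moves '[[[0.0014,0.039,0],0],[[0.0014,0.039,0],0],[[0.0014,0.039,0],0],[[0.0014,0.039,0],0],[[0.0014,0.039,0],0]]'

```text
time_s: 11.5
tcp_pos: [0.5449, 0.1757, 0.2318]
ee_rot: [[-0.986, 0.169, 0.001], [0.169, 0.986, 0.001], [-0.001, 0.001, -1.0]]
wrist_force: [0.0, -0.7, -0.7]
gripper_width: 0.39
gripper_force: 0.0
```

Emit:
apply_moves --moves '[[[0.001,0.039,0],0],[[0,0,0],0],[[0,0,0],0]]'

```text
time_s: 11.75
tcp_pos: [0.5504, 0.2143, 0.2307]
ee_rot: [[-0.986, 0.166, -0.0], [0.166, 0.986, -0.0], [0.0, -0.0, -1.0]]
wrist_force: [-0.6, 0.0, -1.0]
gripper_width: 0.391
gripper_force: 0.0
```

Run:
```python
from h import *
s=r.sense();print(delta((.548,.1975,.087)),s['tcp_pos'],s['time_s'])
c=imaging.capture("top");cv2.imwrite("pics/t2.png",cv2.resize(c["frame"][110:310,140:540],None,fx=2,fy=2))
```

```text
[-0.0004 -0.0169  0.1437] [0.55043151 0.21428586 0.23072096] 11.75
```

View pics/t2.png

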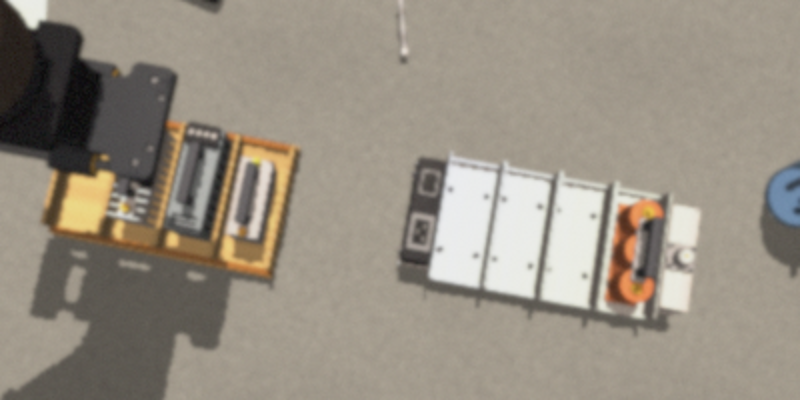

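The filter stands well in the slot beside the antenna (635,252). Amplifier next.

Emit:
apply_moves --moves '[[[0,-0.0165,0],0],[[0,0,0.03],0],[[0,0,0.03],0],[[0,0,0.02],0],[[0,0,0],0]]'

```text
time_s: 12.22
tcp_pos: [0.5446, 0.1922, 0.1468]
ee_rot: [[-0.985, 0.172, -0.008], [0.173, 0.985, -0.004], [0.008, -0.006, -1.0]]
wrist_force: [-0.9, -0.9, -0.9]
gripper_width: 0.387
gripper_force: 0.0
```

Emit:
apply_moves --moves '[[[0,0,0],0],[[0,0,0],0]]'

```text
time_s: 12.38
tcp_pos: [0.5487, 0.1953, 0.1527]
ee_rot: [[-0.985, 0.17, 0.003], [0.17, 0.985, 0.001], [-0.003, 0.002, -1.0]]
wrist_force: [-0.4, -0.2, -0.1]
gripper_width: 0.388
gripper_force: 0.0
```

Run:
```python
from h import *
s=r.sense();print(delta((.548,.1975,.087)),s['tcp_pos'],s['time_s'])
```

```text
[0.0013 0.002  0.0657] [0.54873077 0.19528108 0.1527332 ] 12.3833
```

Emit:
apply_moves --moves '[[[0.001,0.002,0.02],0],[[0,0,0.02],0],[[0,0,0.015],0],[[0,0,0.01],0],[[0,0,0],0]]'

```text
time_s: 12.8
tcp_pos: [0.5467, 0.1976, 0.0852]
ee_rot: [[-0.986, 0.17, -0.001], [0.17, 0.986, -0.001], [0.001, -0.001, -1.0]]
wrist_force: [-0.6, 0.2, 0.7]
gripper_width: 0.389
gripper_force: 0.0
```

Emit:
apply_moves --moves '[[[0,0,0],0],[[0,0,0],0]]'

```text
time_s: 12.97
tcp_pos: [0.5481, 0.1986, 0.0874]
ee_rot: [[-0.986, 0.169, 0.003], [0.169, 0.986, 0.001], [-0.003, 0.002, -1.0]]
wrist_force: [0.4, 0.6, 0.2]
gripper_width: 0.39
gripper_force: 0.0
```

Emit:
apply_moves --moves '[[[0,0,0],0],[[0,0,0],0],[[0,0,0],0],[[0,0,0],0],[[0,0,0],0]]' --hand 0

```text
time_s: 13.38
tcp_pos: [0.5472, 0.1984, 0.0861]
ee_rot: [[-0.986, 0.169, 0.001], [0.169, 0.986, 0.001], [-0.001, 0.001, -1.0]]
wrist_force: [0.4, 1.2, -3.6]
gripper_width: 0.108
gripper_force: 29.9
```

Emit:
apply_moves --moves '[[[0,0,0],0],[[0,0,0],0],[[0,0,0],0]]'

```text
time_s: 13.63
tcp_pos: [0.5472, 0.1983, 0.086]
ee_rot: [[-0.986, 0.169, 0.001], [0.169, 0.986, 0.0], [-0.001, 0.0, -1.0]]
wrist_force: [-0.4, 1.3, 1.4]
gripper_width: 0.112
gripper_force: 29.9
```

Emit:
apply_moves --moves '[[[0,0,-0.01],0],[[0,0,-0.03],0],[[0,0,-0.04],0],[[0,0,-0.04],0],[[0,0,-0.035],0]]'

```text
time_s: 14.05
tcp_pos: [0.5463, 0.1976, 0.2426]
ee_rot: [[-0.986, 0.169, -0.001], [0.169, 0.986, -0.001], [0.001, -0.001, -1.0]]
wrist_force: [1.3, 1.3, -4.3]
gripper_width: 0.107
gripper_force: 29.9
```

Emit:
apply_moves --moves '[[[-0.0014,-0.01,0],0],[[-0.0014,-0.02,0],0],[[-0.0014,-0.03,0],0],[[-0.0014,-0.038,0],0],[[-0.0014,-0.038,0],0]]'

```text
time_s: 14.47
tcp_pos: [0.5291, 0.0615, 0.2394]
ee_rot: [[-0.986, 0.168, -0.004], [0.168, 0.986, -0.001], [0.004, -0.001, -1.0]]
wrist_force: [0.3, -1.5, -3.7]
gripper_width: 0.109
gripper_force: 29.9
```

Emit:
apply_moves --moves '[[[-0.0014,-0.038,0],0],[[-0.0014,-0.038,0],0],[[-0.0014,-0.038,0],0],[[-0.0014,-0.038,0],0],[[-0.0014,-0.038,0],0]]'

```text
time_s: 14.88
tcp_pos: [0.5036, -0.1272, 0.2397]
ee_rot: [[-0.986, 0.169, -0.003], [0.169, 0.986, 0.001], [0.003, 0.0, -1.0]]
wrist_force: [1.0, -0.4, -3.7]
gripper_width: 0.108
gripper_force: 29.9
```

Emit:
apply_moves --moves '[[[-0.0014,-0.038,0],0],[[-0.0014,-0.03,0],0],[[-0.0014,-0.02,0],0],[[0,-0.006,0],0],[[0,0,0],0]]'

```text
time_s: 15.3
tcp_pos: [0.4923, -0.2201, 0.2394]
ee_rot: [[-0.985, 0.173, -0.003], [0.173, 0.985, 0.001], [0.003, 0.001, -1.0]]
wrist_force: [0.3, 0.9, -4.2]
gripper_width: 0.108
gripper_force: 30.0
```

Emit:
apply_moves --moves '[[[0,0,0],0],[[0,0,0.02],0],[[0,0,0.03],0],[[0,0,0.015],0],[[0,0,0],0]]'

```text
time_s: 15.72
tcp_pos: [0.4909, -0.2167, 0.1715]
ee_rot: [[-0.986, 0.168, -0.01], [0.168, 0.986, 0.003], [0.01, 0.001, -1.0]]
wrist_force: [-0.2, 0.1, -3.6]
gripper_width: 0.106
gripper_force: 30.0
```

Emit:
apply_moves --moves '[[[0,0,0],0],[[0,0,0],0]]'

```text
time_s: 15.88
tcp_pos: [0.4952, -0.2185, 0.1772]
ee_rot: [[-0.986, 0.167, 0.002], [0.167, 0.986, -0.001], [-0.003, -0.001, -1.0]]
wrist_force: [-0.6, 1.0, -3.0]
gripper_width: 0.111
gripper_force: 30.0
```

Run:
```python
from h import *
s=r.sense();print(delta((.496,-.2185,.089)),s['tcp_pos'],s['time_s'])
```

```text
[-0.0006  0.0002  0.0882] [ 0.49517774 -0.21852895  0.1771705 ] 15.8833
```

Aligned over slot B. I lower it and creep at the end.

Emit:
apply_moves --moves '[[[0,0,0.02],0],[[0,0,0.025],0],[[0,0,0.02],0],[[0,0,0.012],0],[[0,0,0.005],0]]'

```text
time_s: 16.3
tcp_pos: [0.494, -0.2186, 0.0934]
ee_rot: [[-0.986, 0.169, -0.001], [0.169, 0.986, 0.0], [0.001, 0.0, -1.0]]
wrist_force: [0.5, 0.1, -4.4]
gripper_width: 0.105
gripper_force: 30.0
```

Emit:
apply_moves --moves '[[[0,0,0],0],[[0,0,0],0],[[0,0,0.002],0],[[0,0,0],0],[[0,0,0],0]]'

```text
time_s: 16.72
tcp_pos: [0.4944, -0.219, 0.0926]
ee_rot: [[-0.986, 0.169, 0.002], [0.169, 0.986, -0.0], [-0.002, 0.0, -1.0]]
wrist_force: [-0.4, -0.3, -4.5]
gripper_width: 0.109
gripper_force: 30.0
```

Emit:
apply_moves --moves '[[[0,0,0.0015],0],[[0,0,0.001],0],[[0,0,0.0007],0],[[0,0,0],0],[[0,0,0],0]]'

```text
time_s: 17.13
tcp_pos: [0.4938, -0.219, 0.0889]
ee_rot: [[-0.986, 0.169, -0.0], [0.169, 0.986, -0.0], [0.0, -0.0, -1.0]]
wrist_force: [-1.0, -0.5, 0.1]
gripper_width: 0.112
gripper_force: 30.0
```

Emit:
apply_moves --moves '[[[0,0,0.0006],0],[[0,0,0],0],[[0,0,0],0]]'

```text
time_s: 17.38
tcp_pos: [0.4938, -0.219, 0.0888]
ee_rot: [[-0.986, 0.169, -0.0], [0.169, 0.986, -0.0], [-0.0, -0.0, -1.0]]
wrist_force: [-4.0, 0.7, 5.9]
gripper_width: 0.109
gripper_force: 30.0
```

Emit:
apply_moves --moves '[[[0,0,0],0],[[0,0,0],0],[[0,0,0],0],[[0,0,-0.01],0],[[0,0,-0.025],0]]' --hand 0.034

```text
time_s: 17.8
tcp_pos: [0.4918, -0.2184, 0.1206]
ee_rot: [[-0.985, 0.17, -0.007], [0.17, 0.985, 0.002], [0.007, 0.0, -1.0]]
wrist_force: [0.2, -0.7, 0.2]
gripper_width: 0.364
gripper_force: 0.0
```

Emit:
apply_moves --moves '[[[0,0,-0.04],0],[[0,0,-0.04],0],[[0,0,-0.03],0],[[0.002,0.02,0],0],[[0.002,0.03,0],0]]'

```text
time_s: 18.22
tcp_pos: [0.4998, -0.17, 0.2364]
ee_rot: [[-0.985, 0.172, 0.007], [0.172, 0.985, -0.001], [-0.007, 0.0, -1.0]]
wrist_force: [1.9, 0.3, -0.3]
gripper_width: 0.388
gripper_force: 0.0
```

Emit:
apply_moves --moves '[[[0.002,0.039,0],0],[[0.002,0.039,0],0],[[0.002,0.039,0],0],[[0.002,0.039,0],0],[[0.002,0.039,0],0]]'

```text
time_s: 18.63
tcp_pos: [0.5217, 0.0268, 0.234]
ee_rot: [[-0.986, 0.169, 0.002], [0.169, 0.986, 0.0], [-0.002, 0.001, -1.0]]
wrist_force: [1.5, -0.5, -0.5]
gripper_width: 0.395
gripper_force: 0.0
```

Emit:
apply_moves --moves '[[[0.002,0.039,0],0],[[0.002,0.02,0],0],[[0.002,0.01,0],0],[[0,0,0.02],0],[[0,0,0.02],0]]'

```text
time_s: 19.05
tcp_pos: [0.5282, 0.0949, 0.1942]
ee_rot: [[-0.986, 0.168, 0.004], [0.168, 0.986, 0.002], [-0.004, 0.002, -1.0]]
wrist_force: [0.7, -0.4, -1.3]
gripper_width: 0.393
gripper_force: 0.0
```

Emit:
apply_moves --moves '[[[0,0,0.02],0],[[0,0,0.01],0],[[0,0,0],0],[[0,0,0],0],[[0,0,0],0]]'

```text
time_s: 19.47
tcp_pos: [0.5283, 0.0939, 0.1644]
ee_rot: [[-0.986, 0.169, 0.002], [0.169, 0.986, 0.001], [-0.002, 0.001, -1.0]]
wrist_force: [-0.1, -0.6, -0.2]
gripper_width: 0.39
gripper_force: 0.0
```

Run:
```python
from h import *
s=r.sense();print(delta((.5273,.0938,.083)),s['tcp_pos'],s['time_s'])
c=imaging.capture("top");cv2.imwrite("pics/t3.png",cv2.resize(c["frame"][110:310,140:540],None,fx=2,fy=2))
```

```text
[ 0.0011 -0.0004  0.0814] [0.52827333 0.09391314 0.16436738] 19.4667
```

View pics/t3.png

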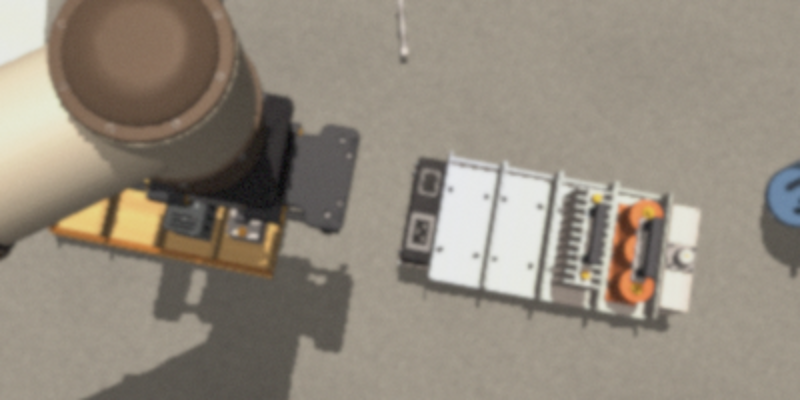

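The amplifier stands in slot B (585,240). I now descend on the modulator.

Emit:
apply_moves --moves '[[[0.001,0,0.025],0],[[0,0,0.025],0],[[0,0,0.02],0],[[0,0,0.011],0],[[0,0,0],0]]'

```text
time_s: 19.93
tcp_pos: [0.5253, 0.0936, 0.0805]
ee_rot: [[-0.985, 0.17, -0.003], [0.17, 0.985, -0.001], [0.003, -0.002, -1.0]]
wrist_force: [-0.0, -0.6, 0.3]
gripper_width: 0.391
gripper_force: 0.0
```

Emit:
apply_moves --moves '[[[0,0,0],0],[[0,0,0],0]]'

```text
time_s: 20.1
tcp_pos: [0.5275, 0.0945, 0.0835]
ee_rot: [[-0.986, 0.169, 0.003], [0.169, 0.986, 0.001], [-0.003, 0.001, -1.0]]
wrist_force: [0.3, -1.0, 0.8]
gripper_width: 0.389
gripper_force: 0.0
```

Emit:
apply_moves --moves '[[[0,0,0],0],[[0,0,0],0],[[0,0,0],0],[[0,0,0],0],[[0,0,0],0]]' --hand 0

```text
time_s: 20.52
tcp_pos: [0.5265, 0.0942, 0.0823]
ee_rot: [[-0.986, 0.169, 0.001], [0.169, 0.986, 0.0], [-0.001, 0.001, -1.0]]
wrist_force: [-0.2, 0.6, 0.3]
gripper_width: 0.108
gripper_force: 30.0
```

Emit:
apply_moves --moves '[[[0,0,0],0],[[0,0,0],0],[[0,0,0],0]]'

```text
time_s: 20.77
tcp_pos: [0.5266, 0.0943, 0.0823]
ee_rot: [[-0.986, 0.169, 0.001], [0.169, 0.986, 0.0], [-0.001, 0.0, -1.0]]
wrist_force: [-0.8, 1.4, 3.5]
gripper_width: 0.108
gripper_force: 30.0
```

Emit:
apply_moves --moves '[[[0,0,-0.01],0],[[0,0,-0.03],0],[[0,0,-0.04],0],[[0,0,-0.04],0],[[0,0,-0.035],0]]'

```text
time_s: 21.18
tcp_pos: [0.526, 0.0938, 0.2395]
ee_rot: [[-0.986, 0.169, 0.0], [0.169, 0.986, -0.0], [-0.0, -0.0, -1.0]]
wrist_force: [0.5, 1.1, -2.0]
gripper_width: 0.111
gripper_force: 30.0
```

Emit:
apply_moves --moves '[[[-0.0025,-0.01,0],0],[[-0.0025,-0.02,0],0],[[-0.0025,-0.03,0],0],[[-0.0025,-0.038,0],0],[[-0.0025,-0.038,0],0]]'

```text
time_s: 21.6
tcp_pos: [0.5147, -0.0431, 0.2367]
ee_rot: [[-0.986, 0.168, -0.001], [0.168, 0.986, 0.0], [0.001, -0.0, -1.0]]
wrist_force: [0.9, -0.4, -2.2]
gripper_width: 0.106
gripper_force: 30.0
```

Emit:
apply_moves --moves '[[[-0.0025,-0.038,0],0],[[-0.0025,-0.038,0],0],[[-0.0025,-0.03,0],0],[[-0.0025,-0.017,0],0],[[0,0,0],0]]'

```text
time_s: 22.02
tcp_pos: [0.5035, -0.168, 0.2364]
ee_rot: [[-0.985, 0.174, -0.002], [0.174, 0.985, -0.0], [0.002, -0.001, -1.0]]
wrist_force: [0.4, 0.1, -1.8]
gripper_width: 0.109
gripper_force: 30.0
```

Emit:
apply_moves --moves '[[[0,0,0],0],[[0,0,0.02],0],[[0,0,0.03],0],[[0,0,0.015],0],[[0,0,0],0]]'

```text
time_s: 22.43
tcp_pos: [0.5017, -0.1635, 0.168]
ee_rot: [[-0.986, 0.169, -0.009], [0.169, 0.986, 0.002], [0.009, 0.0, -1.0]]
wrist_force: [-1.0, -0.0, -2.0]
gripper_width: 0.111
gripper_force: 30.0
```

Emit:
apply_moves --moves '[[[0,0,0],0],[[0,0,0],0]]'

```text
time_s: 22.6
tcp_pos: [0.5058, -0.1645, 0.1733]
ee_rot: [[-0.986, 0.168, 0.002], [0.168, 0.986, -0.001], [-0.002, -0.0, -1.0]]
wrist_force: [-0.1, 1.2, -1.8]
gripper_width: 0.111
gripper_force: 30.0
```

Run:
```python
from h import *
s=r.sense();print(delta((.5048,-.1649,.0853)),s['tcp_pos'],s['time_s'])
```

```text
[ 0.0011 -0.0005  0.088 ] [ 0.50579788 -0.16454385  0.17329871] 22.6
```

Emit:
apply_moves --moves '[[[0,0,0.02],0],[[0,0,0.025],0],[[0,0,0.02],0],[[0,0,0.012],0],[[0,0,0.005],0]]'

```text
time_s: 23.02
tcp_pos: [0.5047, -0.1647, 0.0896]
ee_rot: [[-0.986, 0.169, -0.001], [0.169, 0.986, 0.0], [0.001, -0.0, -1.0]]
wrist_force: [0.4, -0.5, -1.4]
gripper_width: 0.112
gripper_force: 30.0
```

Emit:
apply_moves --moves '[[[0,0,0],0],[[0,0,0],0],[[0,0,0.002],0],[[0,0,0],0],[[0,0,0],0]]'

```text
time_s: 23.43
tcp_pos: [0.5052, -0.165, 0.0888]
ee_rot: [[-0.986, 0.169, 0.002], [0.169, 0.986, -0.0], [-0.002, 0.0, -1.0]]
wrist_force: [-0.3, -0.0, -2.5]
gripper_width: 0.11
gripper_force: 30.0
```

Emit:
apply_moves --moves '[[[0,0,0.0015],0],[[0,0,0.0008],0],[[0,0,0.0005],0],[[0,0,0],0],[[0,0,0],0]]'

```text
time_s: 23.85
tcp_pos: [0.5047, -0.165, 0.0853]
ee_rot: [[-0.986, 0.169, -0.0], [0.169, 0.986, -0.0], [0.0, -0.0, -1.0]]
wrist_force: [-0.6, 1.1, 0.3]
gripper_width: 0.11
gripper_force: 30.0
```

Emit:
apply_moves --moves '[[[0,0,0.0007],0],[[0,0,0],0],[[0,0,0],0]]'

```text
time_s: 24.1
tcp_pos: [0.5048, -0.165, 0.0853]
ee_rot: [[-0.986, 0.169, 0.0], [0.169, 0.986, -0.0], [-0.0, -0.0, -1.0]]
wrist_force: [-1.2, 1.4, 5.8]
gripper_width: 0.112
gripper_force: 30.0
```

Emit:
apply_moves --moves '[[[0,0,0],0],[[0,0,0],0],[[0,0,0],0],[[0,0,-0.01],0],[[0,0,-0.025],0]]' --hand 0.034

```text
time_s: 24.52
tcp_pos: [0.5023, -0.1647, 0.1171]
ee_rot: [[-0.985, 0.17, -0.008], [0.17, 0.985, 0.001], [0.008, -0.0, -1.0]]
wrist_force: [0.7, 0.6, 0.1]
gripper_width: 0.363
gripper_force: 0.0
```

Emit:
apply_moves --moves '[[[0,0,-0.04],0],[[0,0,-0.04],0],[[0,0,-0.03],0],[[0.0015,0.02,0],0],[[0.0015,0.03,0],0]]'

```text
time_s: 24.93
tcp_pos: [0.5113, -0.1161, 0.2329]
ee_rot: [[-0.985, 0.173, 0.007], [0.173, 0.985, -0.0], [-0.006, 0.001, -1.0]]
wrist_force: [-0.0, 0.3, -0.6]
gripper_width: 0.388
gripper_force: 0.0
```

Emit:
apply_moves --moves '[[[0.0015,0.039,0],0],[[0.0015,0.039,0],0],[[0.0015,0.039,0],0],[[0.0015,0.039,0],0],[[0.0015,0.039,0],0]]'

```text
time_s: 25.35
tcp_pos: [0.5357, 0.0801, 0.2304]
ee_rot: [[-0.986, 0.169, 0.001], [0.169, 0.986, 0.0], [-0.001, 0.001, -1.0]]
wrist_force: [1.7, -0.4, 0.1]
gripper_width: 0.394
gripper_force: 0.0
```

Emit:
apply_moves --moves '[[[0.0015,0.039,0],0],[[0.0015,0.02,0],0],[[0.0015,0.0065,0],0],[[0,0,0.02],0],[[0,0,0.02],0]]'

```text
time_s: 25.77
tcp_pos: [0.5431, 0.1444, 0.1906]
ee_rot: [[-0.986, 0.168, 0.003], [0.168, 0.986, 0.002], [-0.003, 0.002, -1.0]]
wrist_force: [-0.4, -0.4, -1.2]
gripper_width: 0.391
gripper_force: 0.0
```

Emit:
apply_moves --moves '[[[0,0,0.015],0],[[0,0,0.005],0],[[0,0,0],0],[[0,0,0],0],[[0,0,0],0]]'

```text
time_s: 26.18
tcp_pos: [0.5432, 0.1436, 0.1709]
ee_rot: [[-0.986, 0.169, 0.002], [0.169, 0.986, 0.001], [-0.002, 0.001, -1.0]]
wrist_force: [0.6, -0.1, -0.2]
gripper_width: 0.391
gripper_force: 0.0
```

Run:
```python
from h import *
s=r.sense();print(delta((.542,.1435,.097)),s['tcp_pos'],s['time_s'])
c=imaging.capture("top");cv2.imwrite("pics/t4.png",cv2.resize(c["frame"][110:310,140:540],None,fx=2,fy=2))
```

```text
[ 0.0014 -0.0004  0.0739] [0.54323267 0.14359057 0.17090109] 26.1833
```

View pics/t4.png

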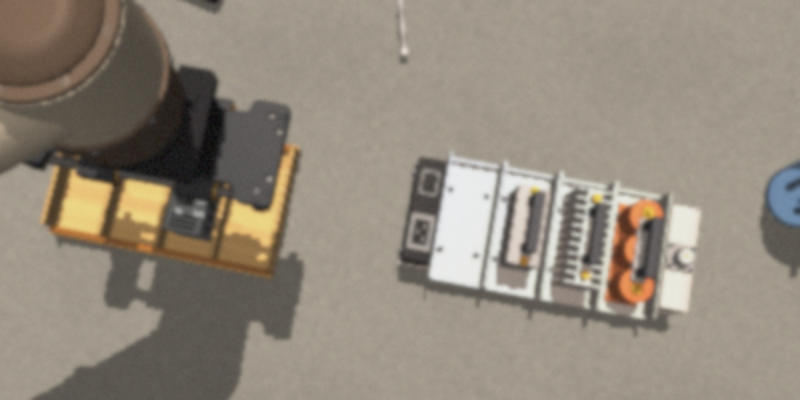

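The modulator stands in slot C (525,228). Last is the power supply.

Emit:
apply_moves --moves '[[[0.001,0,0.025],0],[[0,0,0.023],0],[[0,0,0.016],0],[[0,0,0.01],0],[[0,0,0],0]]'

```text
time_s: 26.65
tcp_pos: [0.5406, 0.1432, 0.094]
ee_rot: [[-0.986, 0.17, -0.003], [0.17, 0.986, -0.001], [0.003, -0.002, -1.0]]
wrist_force: [0.5, -0.3, -0.2]
gripper_width: 0.388
gripper_force: 0.0
```

Emit:
apply_moves --moves '[[[0,0,0],0],[[0,0,0],0]]'

```text
time_s: 26.82
tcp_pos: [0.5425, 0.1442, 0.0969]
ee_rot: [[-0.986, 0.169, 0.003], [0.169, 0.986, 0.001], [-0.002, 0.001, -1.0]]
wrist_force: [0.1, 0.6, -0.1]
gripper_width: 0.386
gripper_force: 0.0
```

Emit:
apply_moves --moves '[[[0,0,0],0],[[0,0,0],0],[[0,0,0],0],[[0,0,0],0],[[0,0,0],0]]' --hand 0

```text
time_s: 27.23
tcp_pos: [0.5416, 0.144, 0.0958]
ee_rot: [[-0.986, 0.169, 0.001], [0.169, 0.986, 0.001], [-0.001, 0.001, -1.0]]
wrist_force: [1.1, 1.2, -1.3]
gripper_width: 0.108
gripper_force: 30.0
```

Emit:
apply_moves --moves '[[[0,0,0],0],[[0,0,0],0],[[0,0,0],0]]'

```text
time_s: 27.48
tcp_pos: [0.5416, 0.144, 0.0957]
ee_rot: [[-0.986, 0.169, 0.001], [0.169, 0.986, 0.0], [-0.0, 0.0, -1.0]]
wrist_force: [-0.2, 0.7, 1.6]
gripper_width: 0.106
gripper_force: 30.0
```

Emit:
apply_moves --moves '[[[0,0,-0.01],0],[[0,0,-0.03],0],[[0,0,-0.04],0],[[0,0,-0.04],0],[[0,0,-0.03],0]]'

```text
time_s: 27.9
tcp_pos: [0.5412, 0.1434, 0.2481]
ee_rot: [[-0.986, 0.169, 0.001], [0.169, 0.986, 0.0], [-0.001, 0.0, -1.0]]
wrist_force: [1.5, -0.2, -4.9]
gripper_width: 0.11
gripper_force: 30.0
```

Emit:
apply_moves --moves '[[[-0.0017,-0.01,0],0],[[-0.0017,-0.02,0],0],[[-0.0017,-0.03,0],0],[[-0.0017,-0.038,0],0],[[-0.0017,-0.038,0],0]]'

```text
time_s: 28.32
tcp_pos: [0.5247, 0.007, 0.2435]
ee_rot: [[-0.986, 0.168, -0.005], [0.168, 0.986, -0.0], [0.005, -0.001, -1.0]]
wrist_force: [1.3, -0.4, -6.1]
gripper_width: 0.107
gripper_force: 30.0
```

Emit:
apply_moves --moves '[[[-0.0017,-0.038,0],0],[[-0.0017,-0.038,0],0],[[-0.0017,-0.03,0],0],[[-0.0017,-0.0145,0],0],[[0,0,0],0]]'

```text
time_s: 28.73
tcp_pos: [0.5107, -0.1147, 0.2436]
ee_rot: [[-0.985, 0.174, -0.005], [0.174, 0.985, -0.0], [0.005, -0.001, -1.0]]
wrist_force: [-0.4, 1.6, -5.3]
gripper_width: 0.11
gripper_force: 30.1
```

Emit:
apply_moves --moves '[[[0,0,0],0],[[0,0,0.02],0],[[0,0,0.025],0],[[0,0,0.01],0],[[0,0,0],0]]'

```text
time_s: 29.15
tcp_pos: [0.5103, -0.1108, 0.1868]
ee_rot: [[-0.986, 0.169, -0.009], [0.169, 0.986, 0.001], [0.009, -0.001, -1.0]]
wrist_force: [-1.2, -0.2, -5.4]
gripper_width: 0.111
gripper_force: 30.0
```

Emit:
apply_moves --moves '[[[0,0,0],0],[[0,0,0],0]]'

```text
time_s: 29.32
tcp_pos: [0.5142, -0.1113, 0.1917]
ee_rot: [[-0.986, 0.168, 0.002], [0.168, 0.986, -0.001], [-0.002, -0.0, -1.0]]
wrist_force: [0.3, -0.0, -5.4]
gripper_width: 0.106
gripper_force: 30.0
```

Run:
```python
from h import *
s=r.sense();print(delta((.5135,-.1112,.0987)),s['tcp_pos'],s['time_s'])
```

```text
[0.0009 0.     0.093 ] [ 0.51421324 -0.11134283  0.19167771] 29.3167
```

Emit:
apply_moves --moves '[[[0,0,0.02],0],[[0,0,0.028],0],[[0,0,0.022],0],[[0,0,0.012],0],[[0,0,0.005],0]]'

```text
time_s: 29.73
tcp_pos: [0.5129, -0.1115, 0.1026]
ee_rot: [[-0.986, 0.169, -0.002], [0.169, 0.986, -0.0], [0.002, -0.0, -1.0]]
wrist_force: [-0.0, 0.1, -4.1]
gripper_width: 0.108
gripper_force: 30.0
```

Emit:
apply_moves --moves '[[[0,0,0],0],[[0,0,0],0],[[0,0,0.002],0],[[0,0,0],0],[[0,0,0],0]]'

```text
time_s: 30.15
tcp_pos: [0.5136, -0.1116, 0.1023]
ee_rot: [[-0.986, 0.169, 0.002], [0.169, 0.986, 0.0], [-0.002, 0.0, -1.0]]
wrist_force: [-0.8, -0.5, -5.2]
gripper_width: 0.112
gripper_force: 30.0
```

Emit:
apply_moves --moves '[[[0,0,0.0015],0],[[0,0,0.0008],0],[[0,0,0.0005],0],[[0,0,0],0],[[0,0,0],0]]'

```text
time_s: 30.57
tcp_pos: [0.5131, -0.1117, 0.0989]
ee_rot: [[-0.986, 0.169, 0.0], [0.169, 0.986, -0.0], [-0.0, -0.0, -1.0]]
wrist_force: [-2.4, -0.2, -2.1]
gripper_width: 0.116
gripper_force: 30.0
```

Emit:
apply_moves --moves '[[[0,0,0.0005],0],[[0,0,0],0],[[0,0,0.0005],0],[[0,0,0],0],[[0,0,0],0]]'

```text
time_s: 30.98
tcp_pos: [0.5131, -0.112, 0.0988]
ee_rot: [[-0.986, 0.169, 0.0], [0.169, 0.986, -0.001], [-0.0, -0.001, -1.0]]
wrist_force: [-3.3, -0.2, 6.3]
gripper_width: 0.112
gripper_force: 30.0
```

On the floor. I release, rise and move clear for a final look.

Emit:
apply_moves --moves '[[[0,0,0],0],[[0,0,0],0],[[0,0,0],0],[[0,0,-0.01],0],[[0,0,-0.025],0]]' --hand 0.034

```text
time_s: 31.4
tcp_pos: [0.5111, -0.1115, 0.1304]
ee_rot: [[-0.985, 0.17, -0.007], [0.17, 0.985, 0.0], [0.007, -0.001, -1.0]]
wrist_force: [1.3, 0.4, -0.3]
gripper_width: 0.36
gripper_force: 0.0
```

Emit:
apply_moves --moves '[[[0,0,-0.04],0],[[0,0,-0.04],0],[[0,0,-0.03],0],[[0,0.02,0],0],[[0,0.03,0],0]]'

```text
time_s: 31.82
tcp_pos: [0.5229, -0.063, 0.2464]
ee_rot: [[-0.985, 0.172, 0.007], [0.172, 0.985, 0.001], [-0.007, 0.002, -1.0]]
wrist_force: [0.9, 0.4, -0.5]
gripper_width: 0.392
gripper_force: 0.0
```

Emit:
apply_moves --moves '[[[0,0.039,0],0],[[0,0.039,0],0],[[0,0.039,0],0],[[0,0.03,0],0],[[0,0.02,0],0]]'

```text
time_s: 32.23
tcp_pos: [0.5505, 0.1053, 0.2434]
ee_rot: [[-0.986, 0.167, 0.002], [0.167, 0.986, 0.001], [-0.002, 0.001, -1.0]]
wrist_force: [-0.2, -0.7, -0.1]
gripper_width: 0.393
gripper_force: 0.0
```

Emit:
apply_moves --moves '[[[0,0,0],0],[[0,0,0],0],[[0,0,0],0]]'

```text
time_s: 32.48
tcp_pos: [0.5497, 0.1019, 0.243]
ee_rot: [[-0.986, 0.169, 0.0], [0.169, 0.986, -0.0], [-0.0, 0.0, -1.0]]
wrist_force: [-0.0, 0.1, 0.5]
gripper_width: 0.39
gripper_force: 0.0
```

Run:
```python
from h import *
a=imaging.capture("top")["frame"][170:290,330:510];b=imaging.capture("scene")["frame"][150:290,150:330]
cv2.imwrite("pics/fin.png",np.hstack([cv2.resize(a,(400,267),interpolation=cv2.INTER_CUBIC),cv2.resize(b,(343,267),interpolation=cv2.INTER_CUBIC)]))
```

```text
(no output)
```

View pics/fin.png

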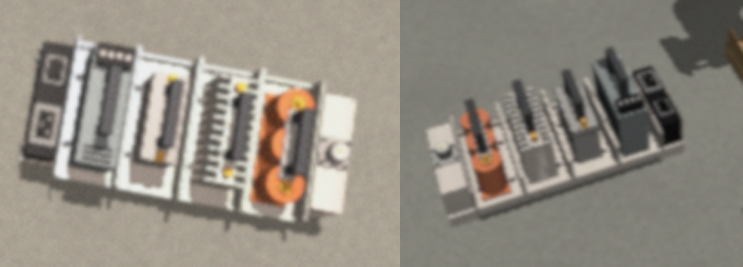

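Both views show all four modules upright in the right order from the antenna: filter (285,145), amplifier (225,135), modulator (160,118) and power supply (105,105) beside the mains block. I hand the job in.

```bash
python3 -c "
from station import r
print(r.finish_job())"
```

```text
the job is handed in; nothing more can be done
None
```

The job is handed in: filter, amplifier, modulator and power supply stand upright in the chassis in that order from the antenna socket. Each was lowered until it touched the floor before release, with about 32.5 s of the 131 s used; no verdict came back.

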